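# Fold back the spray-bay screen and load the clay figure

### The job

Get the spray bay ready for the clay figure: lift the lidded slip jar out from behind the bifold screen without knocking it against the screens and stand it on the open bench outside the bay, fold the screen right back to its pivot side, then slide the board with the figure square into the back of the bay, clear of the screen's swing so that it could be shut again. The clay is wet, so push only the board and never touch the figure, and leave the other things where they stand.

Things in the scene. Friction and masses are not known exactly. Their poses are not given: they have to be found in the camera images.
- bay: Spray bay fixed on the bench: clear, aluminium-framed back and side screens 200 mm high, 12 mm thick, no roof. Inside 380 wide, 360 mm deep; no sill. Origin: middle of the front track at bench height; x points into the bay, y along the track, z up. Side faces at y = -190 and +190, back at x = 360 mm. Front: bifold screen from y = -155 (pivot) to +155, then a fixed 200 mm high jamb to +190.
- panel_a (a joint): Angle (rad) of the bifold's pivot panel A: 0 = shut flat along the track, grows as the fold goes INTO the bay, 1.50 = stop, both panels folded together square to the track. Panel B folds back by twice this, its leading edge staying on the track. Starts a little ajar, moves under a few newtons, stays where left. Both panels: 155 mm wide, 12 mm thick, 6 to 200 mm above the bench.
- fold (a point): Fold hinge between panels A and B, on the outer face (panel thickness lies on the inner side), 170 mm above the bench, between two blue finger plates. Runs inwards on a 155 mm circle about the pivot; the outer faces close together. A finger pushing at the fold from outside is pinched in the narrowing V from about 1.1 rad on.
- pivot (a point): Pivot axis of panel A, in the plane of the outer face of the shut screen, 170 mm above the bench; fixed in the bay at x = 0, y = -155 mm.
- lead_edge (a point): Leading edge of panel B on its outer face, 170 mm above the bench; slides along the track towards the pivot. Once the fold is well in, pushing B's inner face near this edge sideways towards the pivot closes the stack fully.
- slip_jar: Loose terracotta-coloured jar of slip with a white lid, round, 56 mm diameter, 100 mm high, about 0.3 kg; stands inside the bay in the fold's way. Origin: centre of its underside, z up.
- ware_board: Loose square plywood board, 140 x 140 mm, 18 mm thick, lying on the bench outside the bay in front of the screen, about 0.35 kg. Origin: centre of its underside; x and y parallel to its edges (its x axis points roughly into the bay), z up.
- figure: Wet clay bust, 126 mm high, 60 mm across at foot and up to 70 mm at the shoulders, about 0.35 kg, standing loose near the middle of the board. Origin: centre of its underside, z up. Must not be touched.
- spray_bottle: White spray bottle, 68 mm diameter, 195 mm high, with a yellow trigger head that reaches 60 mm out along its -x axis; on the bench outside the bay. Leave alone. Origin: centre of its underside.
- brush_pot: Blue ceramic pot of brushes, 72 mm diameter, 165 mm high over the brushes, on the bench outside the bay. Leave alone. Origin: centre of its underside.
- glaze_tub: White tub with green lid, 68 mm diameter, 75 mm high, standing inside the bay in the back corner on the pivot side. Leave alone. Origin: centre of its underside.
- banding_wheel: Dark steel banding wheel (turntable), 150 mm diameter, 52 mm high, 1.6 kg, on the bench outside the bay. Leave alone. Origin: centre of its underside.

How it is judged:
By the outcome, as a careful person would: the job done as asked, in the order asked, and still so for the second after the job is handed in, with the robot touching nothing.
It also fails if it takes over 72 s, if anything falls off the work surface, if the arm or the gripper's body presses on something with over 40 N, if the wrist force passes 120 N, or if a joint passes its speed limit or range.

### The arm

A 6-joint arm with a two-finger parallel gripper is mounted at the origin on the work surface. World frame = base frame: x ahead of the robot, y to its left, z up, the work surface at z = 0. Lengths are in m, angles in degrees, forces in N, time in s.
With the tool pointing down it reaches from about 0.4 to 0.825 m from the base axis. Payload 7 kg.
Tool frame: the origin (TCP) lies between the finger pads; the fingertips stand ctrl.nose_length ahead of it and the grasp point (between the pads) lies 8 mm behind it (ctrl.nose_length is the distance from the TCP to the fingertips, in m); y points along the fingers, z is the direction in which the jaws open and shut, and the axes are right-handed (so a half turn about y gives the same grasp; the last joint's range is limited). The gripper opens to 88 mm and grips with 3 to 60 N. Pads are 19 mm wide; open, the fingers measure 130 mm over their backs; the gripper's body (78 mm by 193 mm) begins 47 mm behind the grasp point.
Start: joints at [88.814, 20.546, 0.682, 0, -70.136, -16.507], TCP at [0.205, 0.643, 0.238] pointing down, gripper open.
Joint ranges: [-176.03, 176.03], [-82.01, 121.73], [-58.28, 71.71], [-173.87, 95.51], [-174.79, -0.11], [-173.66, 173.66]. Speed limits (degrees/s): [136.94, 136.94, 172.46, 180, 180, 180].

### API

Orientations are given as [roll, pitch, yaw] about the fixed x, y, z axes, in that order (R = Rz(yaw) Ry(pitch) Rx(roll)).
In Python, from plant import ctrl gives the robot as it stands. The module is installed in compiled form; this text tells all that it offers.
- The arm moves only by the tool drive_tool, never from a script. Its argument "moves" is a list that holds one entry, the list of rows, each a list of 6 numbers: the shift along the tool's x, y, z in mm, then the turn, a rotation vector about the tool's x, y, z in rad. A call has 1 to 20 rows; each row is the pose to reach, as a shift and turn from the pose commanded when the call began, along the tool's axes at that moment; what a row does not reach only later rows make up. A row lasts 1/12 s, in which the tool goes at most 41.7 mm and 7.16 degrees, less where a joint would pass 70% of its speed; a pose out of reach is approached as far as the arm can. A call with a gripper value outside its range is refused whole. "claw" is the opening, from 0 (shut) to 1 (fully open), set as the call begins (left out, the last holds). The fingers move at their own pace and stop on an object; the grip force is fixed at half the most. Time passes only in rows, so rows that repeat a pose let the fingers close. It gives the time, the measured TCP pose, the force and the opening at its end, in the units of the state.
- ctrl.get_obs(): the state, without advancing time (a new reading comes with each control period).
- ctrl.snapshot(name): name is "scene" or "top" or "wrist"; returns (picture, depth): 400x640x3 uint8, blue, green, red; 400x640 float32, m along the optical axis (not along the pixel's ray), 0 where there is no reading.
- ctrl.camera_model(name): a dict with "vertical_fov" (degrees; the focal length in pixels is half the picture's height over the tangent of half this angle, whatever the lens; pixels are square), "cx", "cy" (the principal point, pixels), "extrinsics" (4x4, takes a point from camera to world coordinates). Camera axes: x right, y down, z forward; pixel columns grow to the right and rows downward; lengths in m; the calibration is good to about 2 mm. A picture is of the moment at which its call begins: read the wrist's pose just before it. camera_model takes no time and is no camera call; for the wrist camera it gives the pose at the moment of the call.
- ctrl.close_job(): hands the job in, once; it reports no verdict.
The state is a dict: "clock": time; "joint_pos": joint angles; "qvel": joint speeds; "tau": joint torques, N m; "tool_pos": TCP position; "orientation": TCP orientation; "force": force on the tool from outside, world axes, zero at the start; "moment": the same for the moment, N m; "opening": finger opening in m.
Only numpy, scipy, OpenCV 4.12 (cv2) and the standard library are available. Lean on these libraries where they do the work, as an engineer would, in place of code of your own. Each camera call takes 0.05 s, during which the arm holds its last target. There are 200 camera calls.

## Working session

There is one attempt and no reset: what is moved stays moved. The work goes in short steps, Python scripts to look and compute and a tool call to move; the robot and the scene stay as the last step left them, time stands still between calls to the robot, and variables do not carry over. Pictures are saved under pics/ and viewed, about 8 in all and at most 12, crops included, and the job is handed in when it is done.

Besides the shell and the picture viewer there is one more tool, called after "Emit:" as name([rows], argument=value, ...), one row to a line, values as JSON. drive_tool: Moves the arm, as the interface text tells. Its arguments: {"type":"object","properties":{"moves":{"type":"array","items":{"type":"array","items":{"type":"array","items":{"type":"number"}}}},"claw":{"type":"number"}},"required":["moves"]}

```bash
mkdir -p pics
cat > h.py <<'E'
import numpy as np,cv2
from plant import ctrl
def cam(n):
    m=ctrl.camera_model(n); p,d=ctrl.snapshot(n); p=np.array(p);d=np.array(d)
    f=200/np.tan(np.radians(m["vertical_fov"])/2)
    T=np.array(m["extrinsics"])
    return p,d,f,m["cx"],m["cy"],T
def pts(d,f,cx,cy,T):
    v,u=np.mgrid[:400,:640]
    P=np.stack([(u-cx)/f*d,(v-cy)/f*d,d],-1)
    return P@T[:3,:3].T+T[:3,3]
def ray(u,v,z,f,cx,cy,T):
    r=T[:3,:3]@np.array([(u-cx)/f,(v-cy)/f,1.]); o=T[:3,3]
    return o+r*(z-o[2])/r[2]
E
python3 - <<'E'
from h import *
print(ctrl.nose_length); print(ctrl.get_obs())
ims=[]
for n in ("scene","top"):
    c=cam(n); cv2.imwrite(f"pics/{n}0.png",c[0]); np.savez(n+"0.npz",p=c[0],d=c[1],f=c[2],cx=c[3],cy=c[4],T=c[5])
    print(n,c[2:5],c[5].round(3).tolist())
E
```

```text
0.011
{'clock': 0.0, 'joint_pos': array([ 8.88145432e+01,  2.05916611e+01,  6.32442144e-01, -1.88722635e-02,
       -7.01361145e+01, -1.65070694e+01]), 'qvel': array([-0.09815752,  0.10687627,  0.00337497,  0.09761812,  0.15319949,
       -0.01802547]), 'tau': array([ 9.08765778e-04, -5.82712841e+01,  2.93042529e+01,  6.99683368e+00,
        6.95352210e-03, -1.65289262e-04]), 'tool_pos': array([0.20502477, 0.6426038 , 0.23661394]), 'orientation': array([-8.99035546e+01,  1.00800938e-02,  1.62301055e+02]), 'force': array([-0.227064  ,  0.20043248,  0.23439821]), 'moment': array([-0.00729531,  0.00937865,  0.02475106]), 'opening': 0.08758548800034428}
scene (np.float64(436.993871564962), 314.3820147337053, 201.18266214886776) [[-0.469, 0.513, -0.719, 1.326], [0.883, 0.288, -0.371, 0.466], [0.017, -0.809, -0.588, 0.753], [0.0, 0.0, 0.0, 1.0]]
top (np.float64(481.34312293967804), 319.3089456216697, 196.83395929357692) [[0.021, -0.985, 0.169, 0.359], [-1.0, -0.024, -0.013, 0.076], [0.017, -0.169, -0.985, 1.431], [0.0, 0.0, 0.0, 1.0]]
```

View pics/scene0.png

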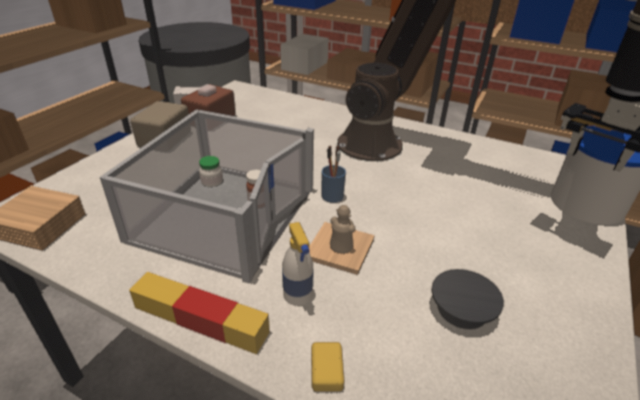

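View pics/top0.png

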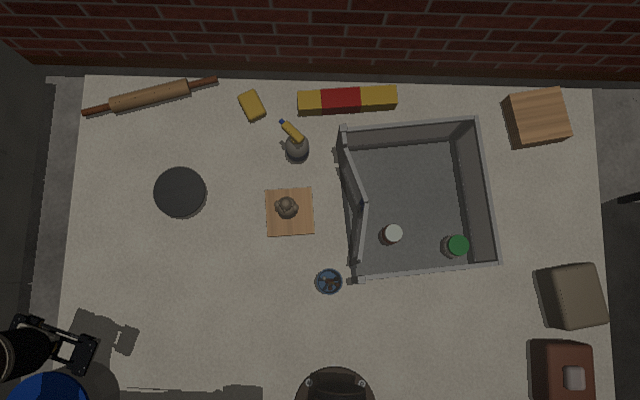

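The scene view shows the bay with the tub (210,165) and jar (253,180) inside, and the pot, figure on its board, bottle and wheel outside. In the top view the bay corners are near (343,127), (477,118), (499,263) and (360,280). The jar lid is at (393,233), tub lid (458,245), board (290,212), pot (328,281), bottle (296,148) and fold (364,202).

```bash
cat > m.py <<'E'
from h import *
z=np.load("top0.npz"); p,d=z["p"],z["d"]; K=(float(z["f"]),float(z["cx"]),float(z["cy"]),z["T"])
P=pts(d,*K); hsv=cv2.cvtColor(p,cv2.COLOR_BGR2HSV)
print("bench z",np.median(P[300:330,200:300,2]))
m=((P[...,2]>.188)&(P[...,2]<.215)).astype(np.uint8)
m[:, :325]=0; m[:,510:]=0; m[:105]=0; m[300:]=0
o=cv2.resize(p[100:300,310:520],None,fx=3,fy=3,interpolation=cv2.INTER_CUBIC); 
mm=cv2.resize(m[100:300,310:520]*120,None,fx=3,fy=3,interpolation=cv2.INTER_NEAREST)
o[...,2]=np.maximum(o[...,2],mm)
cv2.imwrite("pics/top1.png",o)
def blob(x0,y0,x1,y1,zlo,zhi):
    s=P[y0:y1,x0:x1]; k=(s[...,2]>zlo)&(s[...,2]<zhi); q=s[k]
    v,u=np.nonzero(k); (c,r)=cv2.minEnclosingCircle(np.stack([u+x0,v+y0],1).astype(np.float32))
    return q.mean(0).round(4),((q.min(0)+q.max(0))/2).round(4),(q.max(0)-q.min(0)).round(3),len(q)
print("jar",blob(375,215,410,255,.09,.11))
print("tub",blob(440,230,475,262,.065,.085))
print("pot",blob(310,262,347,300,.03,.3))
print("bottle",blob(270,110,325,165,.05,.3))
print("wheel",blob(145,160,215,225,.04,.06))
print("fig",blob(268,190,310,235,.1,.15),blob(268,190,310,235,.025,.15))
s=P[180:245,255:325]; k=((s[...,2]>.012)&(s[...,2]<.16)).astype(np.uint8); 
v,u=np.nonzero(k); q=s[k>0][:,:2]; print("board",cv2.minAreaRect((q*1000).astype(np.float32)))
v,u=np.nonzero(m); q=P[v,u][:,:2]; print("bay top rect",cv2.minAreaRect((q*1000).astype(np.float32)), cv2.boxPoints(cv2.minAreaRect((q*1000).astype(np.float32))))
E
python3 m.py
```

```text
bench z 0.001284432540267888
jar (array([ 0.4929, -0.1501,  0.1012]), array([ 0.4926, -0.1509,  0.1001]), array([0.048, 0.048, 0.018]), 254)
tub (array([ 0.4652, -0.3377,  0.0761]), array([ 0.4655, -0.3376,  0.0754]), array([0.059, 0.059, 0.019]), 361)
pot (array([0.356 , 0.0204, 0.1021]), array([0.3574, 0.0243, 0.0997]), array([0.068, 0.069, 0.137]), 288)
bottle (array([0.7356, 0.1292, 0.1443]), array([0.7828, 0.1322, 0.127 ]), array([0.155, 0.079, 0.154]), 700)
wheel (array([0.603 , 0.4639, 0.0534]), array([0.6045, 0.465 , 0.0511]), array([0.15 , 0.15 , 0.018]), 2048)
fig (array([0.56  , 0.1493, 0.1269]), array([0.5623, 0.1484, 0.125 ]), array([0.045, 0.059, 0.05 ]), 178) (array([0.5553, 0.1477, 0.0907]), array([0.5535, 0.1461, 0.0874]), array([0.133, 0.124, 0.125]), 455)
board ((558.0306396484375, 140.4382781982422), (141.72171020507812, 148.18215942382812), 5.340907573699951)
bay top rect ((582.7286376953125, -202.67483520507812), (418.13037109375, 377.8816833496094), 7.316076278686523) [[ 351.30518   -41.895172]
 [ 399.42578  -416.7004  ]
 [ 814.1521   -363.4545  ]
 [ 766.0315     11.350739]]
```

View pics/top1.png

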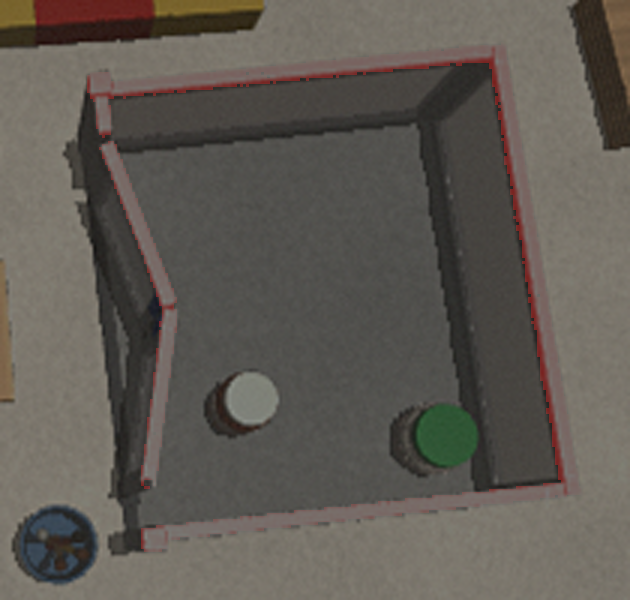

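The crop shows the bay rim with the fold at crop (165,305), the pivot at (147,485), the leading edge at (108,148) and the jar lid at (250,400).

```bash
cat >> m.py <<'E'
print('-----')
q=P[m>0][:,:2]
yaw=np.radians(-82.7); O=np.array([.5727,-.0])
def fr(q):
    c,s=np.cos(yaw),np.sin(yaw); e=(q-O); return np.stack([e@[c,s],e@[-s,c]],-1)
# initial origin: from back wall center
box=np.array([[399.4,-416.7],[814.1,-363.5]]).mean(0)/1000
O=box-.372*np.array([np.cos(yaw),np.sin(yaw)])
for it in range(3):
    b=fr(q)
    back=b[(b[:,0]>.34)&(abs(b[:,1])<.17)]; L=b[(b[:,1]>.17)&(b[:,0]>.05)&(b[:,0]<.33)]; R=b[(b[:,1]<-.17)&(b[:,0]>.05)&(b[:,0]<.33)]
    sl=[np.polyfit(L[:,0],L[:,1],1)[0],np.polyfit(R[:,0],R[:,1],1)[0],-np.polyfit(back[:,1],back[:,0],1)[0]]
    dx=np.median(back[:,0])-.366; dy=(np.median(L[:,1])+np.median(R[:,1]))/2
    print(np.degrees(sl),dx,dy,np.median(L[:,1]),np.median(R[:,1]),np.median(back[:,0]))
    c,s=np.cos(yaw),np.sin(yaw)
    O=O+dx*np.array([c,s])+dy*np.array([-s,c]); yaw+=np.mean(sl)
print("O",O,"yaw",np.degrees(yaw))
b=fr(q); f=b[(b[:,0]<.2)&(abs(b[:,1])<.165)]
for y0 in np.arange(-.16,.17,.02):
    t=f[abs(f[:,1]-y0)<.01]
    if len(t): print(round(y0,2),t[:,0].min().round(3),np.median(t[:,0]).round(3),t[:,0].max().round(3))
for n,w in dict(jar=[.4927,-.1505],tub=[.4653,-.3376],pot=[.356,.022],board=[.558,.1404],fig=[.561,.149],bottle=[.7056,.1192],wheel=[.604,.4645]).items(): print(n,fr(np.array(w)).round(4))
# base of bottle: low band
s=P[110:170,270:325]; 
for zl in (.03,.08,.13,.17): 
    k=(s[...,2]>zl)&(s[...,2]<zl+.05); t=s[k]; print("bottle",zl,t.min(0).round(3),t.max(0).round(3))
# board top only (wood colour)
s=P[180:245,255:325]; k=((s[...,2]>.012)&(s[...,2]<.024)); t=(s[k][:,:2]*1000).astype(np.float32); print("board",cv2.minAreaRect(t))
E
python3 m.py | sed -n '/-----/,$p'
```

```text
-----
[0.02234793 0.03387273 0.04513421] -0.0039949928851658045 -9.68147249188478e-05 0.19487158969553928 -0.19506521914537697 0.3620050071148342
[-0.00175074  0.02263914  0.01140858] -8.680427203983099e-05 -0.00010743142136086792 0.19481989989774506 -0.1950347627404668 0.36591319572796016
[-0.01248937  0.01189354  0.00066183] 8.583673938300507e-06 -4.552907925557681e-05 0.194883501704227 -0.19497455986273815 0.3660085836739383
O [ 0.55871662 -0.01710691] yaw -82.65542738375287
-0.16 0.003 0.007 0.014
-0.14 0.005 0.012 0.019
-0.12 0.01 0.017 0.025
-0.1 0.014 0.022 0.029
-0.08 0.02 0.027 0.034
-0.06 0.025 0.032 0.04
-0.04 0.03 0.037 0.045
-0.02 0.035 0.043 0.05
-0.0 0.037 0.044 0.052
0.02 0.033 0.04 0.049
0.04 0.028 0.036 0.044
0.06 0.023 0.03 0.039
0.08 0.018 0.025 0.033
0.1 0.012 0.02 0.028
0.12 0.008 0.015 0.022
0.14 0.003 0.01 0.019
0.16 0.003 0.007 0.013
jar [ 0.1239 -0.0825]
tub [ 0.3059 -0.1336]
pot [-0.0647 -0.1961]
board [-0.1563  0.0194]
fig [-0.1645  0.0235]
bottle [-0.1164  0.1631]
wheel [-0.4719  0.1065]
bottle 0.03 [0.705 0.048 0.03 ] [0.866 0.158 0.079]
bottle 0.08 [0.706 0.093 0.08 ] [0.766 0.16  0.13 ]
bottle 0.13 [0.719 0.101 0.13 ] [0.759 0.161 0.18 ]
bottle 0.17 [0.718 0.103 0.172] [0.784 0.172 0.204]
board ((558.0306396484375, 140.4382781982422), (141.72171020507812, 148.18215942382812), 5.340907573699951)
```

```bash
cat >> h.py <<'E'
from scipy.spatial.transform import Rotation as Ro
YB=-82.655; O=np.array([.5587,-.0171]); c_,s_=np.cos(np.radians(YB)),np.sin(np.radians(YB))
def b2w(x,y): return O+x*np.array([c_,s_])+y*np.array([-s_,c_])
def w2b(w):
    e=np.array(w)[...,:2]-O; return np.stack([e@[c_,s_],e@[-s_,c_]],-1)
def rows(targets):
    """targets: (x,y,z,yaw[,R]) world; prints tool shift mm, rotvec from now"""
    o=ctrl.get_obs(); p=o["tool_pos"]; R=Ro.from_euler("xyz",o["orientation"],degrees=True)
    print("t",round(o["clock"],2),"pos",p.round(4),"bay",w2b(p).round(4),"rpy",o["orientation"].round(1),"F",o["force"].round(1),"open",round(o["opening"],4))
    for t in targets:
        Rt=t[4] if len(t)>4 else Ro.from_euler("xyz",[-90,0,t[3]],degrees=True)
        s=R.inv().apply(np.array(t[:3])-p)*1000; print(s.round(0).tolist()+(R.inv()*Rt).as_rotvec().round(3).tolist())
E
python3 -c "
from h import *
w=b2w(.124,-.0825);print(w)
rows([(.205,.643,.35,162.3),(w[0],w[1],.33,97.345)])"
```

```text
[ 0.49272957 -0.1506296 ]
t 0.1 pos [0.205  0.6427 0.2367] bay [-0.6996 -0.2664] rpy [-89.9   0.  162.3] F [-0.6  0.1  0.3] open 0.0877
[0.0, -113.0, -0.0, -0.001, 0.0, -0.0]
[-515.0, -92.0, 668.0, -0.001, 1.134, -0.001]
```

Emit:
drive_tool([
  [[0,-113,0,0,0,0],[0,-113,0,0,0,0],[0,-113,0,0,0,0],[-515,-92,668,0,1.134,0],[-515,-92,668,0,1.134,0],[-515,-92,668,0,1.134,0],[-515,-92,668,0,1.134,0],[-515,-92,668,0,1.134,0],[-515,-92,668,0,1.134,0],[-515,-92,668,0,1.134,0],[-515,-92,668,0,1.134,0],[-515,-92,668,0,1.134,0],[-515,-92,668,0,1.134,0],[-515,-92,668,0,1.134,0],[-515,-92,668,0,1.134,0],[-515,-92,668,0,1.134,0],[-515,-92,668,0,1.134,0],[-515,-92,668,0,1.134,0],[-515,-92,668,0,1.134,0],[-515,-92,668,0,1.134,0]],
], claw=1)

```text
clock: 1.77
tool_pos: [0.4465, -0.0248, 0.3331]
orientation: [-90.0, -0.0, 97.3]
force: [0.9, 1.8, 0.5]
opening: 0.0877
```

```bash
python3 -c "
from h import *
rows([(.4927,-.1506,.33,97.345)])"
```

```text
t 1.77 pos [ 0.4465 -0.0248  0.3331] bay [-0.0067 -0.1122] rpy [-90.   -0.   97.3] F [0.9 1.8 0.5] open 0.0877
[-131.0, 3.0, -30.0, 0.001, 0.0, 0.0]
```

Emit:
drive_tool([
  [[-100,3,-20,0,0,0],[-100,3,-20,0,0,0],[-100,3,-20,0,0,0],[-100,3,-20,0,0,0],[-100,3,-20,0,0,0]],
])

```text
clock: 2.18
tool_pos: [0.479, -0.1203, 0.3291]
orientation: [-89.9, -0.0, 97.2]
force: [0.3, 0.5, -0.6]
opening: 0.0872
```

Run:
```python
from h import *
c=cam("wrist"); cv2.imwrite("pics/w1.png",c[0])
P=pts(c[1],*c[2:])
hsv=cv2.cvtColor(c[0],cv2.COLOR_BGR2HSV)
m=(P[...,2]>.092)&(P[...,2]<.107)
n,l,st,ce=cv2.connectedComponentsWithStats(m.astype(np.uint8))
for i in range(1,n):
    if st[i,4]>200:
        q=P[l==i]; print(st[i],w2b(q.mean(0)).round(4),q.mean(0).round(4),((q.max(0)+q.min(0))/2).round(4),(q.max(0)-q.min(0)).round(3))
rows([(.4927,-.1506,.33,97.345),(.4927,-.1506,.08,97.345)])
```

```text
[  31    0   56  228 2370] [0.1654 0.1934] [ 0.7717 -0.1564  0.0995] [ 0.7703 -0.1463  0.0995] [0.034 0.242 0.015]
[402   0  23 255 943] [ 0.1482 -0.1944] [ 0.3849 -0.1889  0.0995] [ 0.3843 -0.1786  0.0995] [0.033 0.274 0.015]
[ 292  128   44   44 1528] [ 0.1254 -0.0836] [ 0.4918 -0.1522  0.1001] [ 0.492  -0.1519  0.0997] [0.049 0.048 0.007]
[251 211 126  34 530] [ 0.0309 -0.082 ] [ 0.4813 -0.0583  0.0996] [ 0.4802 -0.0601  0.0995] [0.152 0.021 0.015]
[153 219  76  22 219] [0.0319 0.0644] [ 0.6267 -0.0405  0.0996] [ 0.6278 -0.0401  0.0996] [0.089 0.036 0.015]
t 2.23 pos [ 0.4789 -0.1195  0.3294] bay [ 0.0914 -0.0922] rpy [-89.9  -0.   97.2] F [ 0.4  0.5 -0.1] open 0.0876
[-33.0, -1.0, -10.0, -0.001, -0.002, 0.0]
[-33.0, 249.0, -10.0, -0.001, -0.002, 0.0]
```

View pics/w1.png

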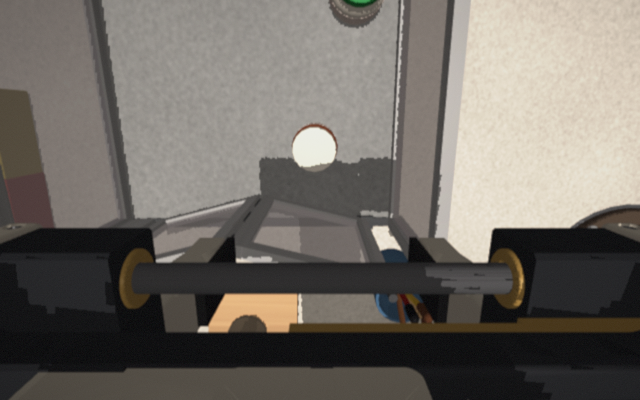

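The wrist view shows the jar lid at (314,148) between side screen and fold, and the tub at (355,5); the jar is at bay (0.125, -0.084).

Emit:
drive_tool([
  [[-34,0,-9,0,0,0],[-34,0,-9,0,0,0],[-34,40,-9,0,0,0],[-34,75,-9,0,0,0],[-34,99,-9,0,0,0],[-34,99,-9,0,0,0],[-34,99,-9,0,0,0],[-34,99,-9,0,0,0]],
])

```text
clock: 2.9
tool_pos: [0.4936, -0.1513, 0.233]
orientation: [-90.1, 0.1, 97.4]
force: [-0.2, 0.0, 0.1]
opening: 0.0874
```

```bash
python3 -c "
from h import *
w=b2w(.125,-.0832);print(w)
rows([(w[0],w[1],.230,97.345),(w[0],w[1],.060,97.345)])"
```

```text
[ 0.49216316 -0.15171088]
t 2.9 pos [ 0.4936 -0.1513  0.233 ] bay [ 0.1248 -0.0817] rpy [-90.1   0.1  97.4] F [-0.2  0.   0.1] open 0.0874
[-0.0, 3.0, 1.0, 0.002, 0.001, -0.001]
[-0.0, 173.0, 2.0, 0.002, 0.001, -0.001]
```

Emit:
drive_tool([
  [[0,20,1,0,0,0],[0,45,1,0,0,0],[0,70,1,0,0,0],[0,95,1,0,0,0],[0,115,1,0,0,0],[0,135,1,0,0,0],[0,150,1,0,0,0],[0,163,1,0,0,0],[0,172,1,0,0,0],[0,172,1,0,0,0],[0,172,1,0,0,0],[0,172,1,0,0,0]],
])

```text
clock: 3.9
tool_pos: [0.4927, -0.1519, 0.0603]
orientation: [-90.1, 0.0, 97.4]
force: [0.1, 0.3, 0.1]
opening: 0.0875
```

Emit:
drive_tool([
  [[0,0,0,0,0,0],[0,0,0,0,0,0],[0,0,0,0,0,0],[0,0,0,0,0,0],[0,0,0,0,0,0],[0,0,0,0,0,0],[0,0,0,0,0,0],[0,0,0,0,0,0]],
], claw=0)

```text
clock: 4.57
tool_pos: [0.4914, -0.152, 0.059]
orientation: [-90.0, 0.0, 97.3]
force: [-0.8, 0.6, 2.2]
opening: 0.0551
```

Emit:
drive_tool([
  [[0,-10,0,0,0,0],[0,-25,0,0,0,0],[0,-45,0,0,0,0],[0,-70,0,0,0,0],[0,-95,0,0,0,0],[0,-120,0,0,0,0],[0,-145,0,0,0,0],[0,-170,0,0,0,0],[0,-195,0,0,0,0],[0,-220,0,0,0,0],[0,-245,0,0,0,0],[0,-255,0,0,0,0],[0,-255,0,0,0,0],[0,-255,0,0,0,0]],
])

```text
clock: 5.73
tool_pos: [0.491, -0.1517, 0.3132]
orientation: [-90.0, -0.1, 97.3]
force: [-0.5, -0.5, -3.2]
opening: 0.0548
```

```bash
python3 -c "
from h import *
rows([(.35,.40,.31,97.345)])"
```

```text
t 5.73 pos [ 0.491  -0.1517  0.3132] bay [ 0.1248 -0.0843] rpy [-90.   -0.1  97.3] F [-0.5 -0.5 -3.2] open 0.0548
[565.0, 4.0, 70.0, -0.0, -0.0, 0.001]
```

Emit:
drive_tool([
  [[15,0,2,0,0,0],[45,0,5,0,0,0],[80,0,10,0,0,0],[120,0,15,0,0,0],[160,0,20,0,0,0],[200,0,25,0,0,0],[240,0,30,0,0,0],[280,0,35,0,0,0],[320,0,40,0,0,0],[360,0,45,0,0,0],[400,0,50,0,0,0],[440,0,55,0,0,0],[480,0,60,0,0,0],[515,0,65,0,0,0],[540,0,68,0,0,0],[557,0,70,0,0,0],[565,0,70,0,0,0],[565,0,70,0,0,0],[565,0,70,0,0,0],[565,0,70,0,0,0]],
])

```text
clock: 7.4
tool_pos: [0.3502, 0.3983, 0.3134]
orientation: [-90.0, 0.1, 97.3]
force: [0.1, -1.1, -2.7]
opening: 0.0548
```

```bash
python3 -c "
from h import *
rows([(.35,.40,.06,97.345)])"
```

```text
t 7.4 pos [0.3502 0.3983 0.3134] bay [-0.4386 -0.1537] rpy [-90.    0.1  97.3] F [ 0.1 -1.1 -2.7] open 0.0548
[2.0, 253.0, -0.0, -0.001, -0.001, -0.001]
```

Lower to about 1 mm above the lift height, release, then raise.

Emit:
drive_tool([
  [[0,25,0,0,0,0],[0,60,0,0,0,0],[0,95,0,0,0,0],[0,130,0,0,0,0],[0,165,0,0,0,0],[0,195,0,0,0,0],[0,220,0,0,0,0],[0,238,0,0,0,0],[0,247,0,0,0,0],[0,252,0,0,0,0],[0,254,0,0,0,0],[0,254,0,0,0,0],[0,254,0,0,0,0]],
])

```text
clock: 8.48
tool_pos: [0.3504, 0.4002, 0.0612]
orientation: [-90.1, -0.1, 97.3]
force: [-0.7, -0.2, -2.0]
opening: 0.0548
```

Emit:
drive_tool([
  [[0,0,0,0,0,0],[0,0,0,0,0,0],[0,0,0,0,0,0],[0,0,0,0,0,0],[0,0,0,0,0,0],[0,0,0,0,0,0]],
], claw=1)

```text
clock: 8.98
tool_pos: [0.35, 0.3996, 0.0601]
orientation: [-90.0, -0.0, 97.3]
force: [0.0, 0.6, 0.3]
opening: 0.0862
```

Emit:
drive_tool([
  [[0,-10,0,0,0,0],[0,-25,0,0,0,0],[0,-60,0,0,0,0],[0,-100,0,0,0,0],[0,-140,0,0,0,0],[0,-180,0,0,0,0],[0,-215,0,0,0,0],[0,-240,0,0,0,0],[0,-240,0,0,0,0]],
])

```text
clock: 9.73
tool_pos: [0.3514, 0.4011, 0.3072]
orientation: [-90.4, -0.5, 97.4]
force: [-0.4, 0.6, 0.8]
opening: 0.0877
```

```bash
python3 -c "
from h import *
print(ctrl.get_obs()['joint_pos'].round(1))
w=b2w(-.03,-.004);print(w)
rows([(w[0],w[1],.26,7.345)])"
```

```text
[ 70.    4.5 -11.1   0.1 -73.8 -62.6]
[0.55089751 0.01214246]
t 9.73 pos [0.3514 0.4011 0.3072] bay [-0.4413 -0.1521] rpy [-90.4  -0.5  97.4] F [-0.4  0.6  0.8] open 0.0877
[-412.0, 45.0, -148.0, -0.001, 1.571, 0.011]
```

Emit:
drive_tool([
  [[-412,45,-148,0,1.571,0],[-412,45,-148,0,1.571,0],[-412,45,-148,0,1.571,0],[-412,45,-148,0,1.571,0],[-412,45,-148,0,1.571,0],[-412,45,-148,0,1.571,0],[-412,45,-148,0,1.571,0],[-412,45,-148,0,1.571,0],[-412,45,-148,0,1.571,0],[-412,45,-148,0,1.571,0],[-412,45,-148,0,1.571,0],[-412,45,-148,0,1.571,0],[-412,45,-148,0,1.571,0],[-412,45,-148,0,1.571,0],[-412,45,-148,0,1.571,0],[-412,45,-148,0,1.571,0],[-412,45,-148,0,1.571,0]],
], claw=0)

```text
clock: 11.15
tool_pos: [0.5492, 0.0101, 0.2552]
orientation: [-90.0, -0.0, 7.5]
force: [0.5, -0.4, 0.4]
opening: 0.0005
```

Run:
```python
from h import *
for n in ("top","scene"):
    c=cam(n); cv2.imwrite(f"pics/{n}2.png",c[0])
a=cv2.imread("pics/scene2.png"); cv2.imwrite("pics/s2.png",cv2.resize(a[80:300,80:520],None,fx=1.8,fy=1.8))
T=[]
for x,y,z in [(-.01,-.004,.172),(.0,-.005,.172)]+[(.155*np.sin(t)-.009*np.tan(t)-.021,-.155+.155*np.cos(t),.172) for t in np.arange(.25,1.09,.08)]:
    w=b2w(x,y); T.append((w[0],w[1],z,7.345))
rows(T)
```

```text
t 11.25 pos [0.5492 0.0101 0.2551] bay [-0.0282 -0.0059] rpy [-90.   -0.    7.4] F [ 0.4 -0.4  1.1] open 0.0005
[2.0, 83.0, -18.0, -0.0, 0.001, 0.0]
[1.0, 83.0, -28.0, -0.0, 0.001, 0.0]
[1.0, 83.0, -43.0, -0.0, 0.001, 0.0]
[-3.0, 83.0, -54.0, -0.0, 0.001, 0.0]
[-7.0, 83.0, -65.0, -0.0, 0.001, 0.0]
[-12.0, 83.0, -75.0, -0.0, 0.001, 0.0]
[-19.0, 83.0, -85.0, -0.0, 0.001, 0.0]
[-26.0, 83.0, -94.0, -0.0, 0.001, 0.0]
[-34.0, 83.0, -102.0, -0.0, 0.001, 0.0]
[-42.0, 83.0, -110.0, -0.0, 0.001, 0.0]
[-52.0, 83.0, -116.0, -0.0, 0.001, 0.0]
[-62.0, 83.0, -122.0, -0.0, 0.001, 0.0]
[-72.0, 83.0, -126.0, -0.0, 0.001, 0.0]
```

View pics/s2.png

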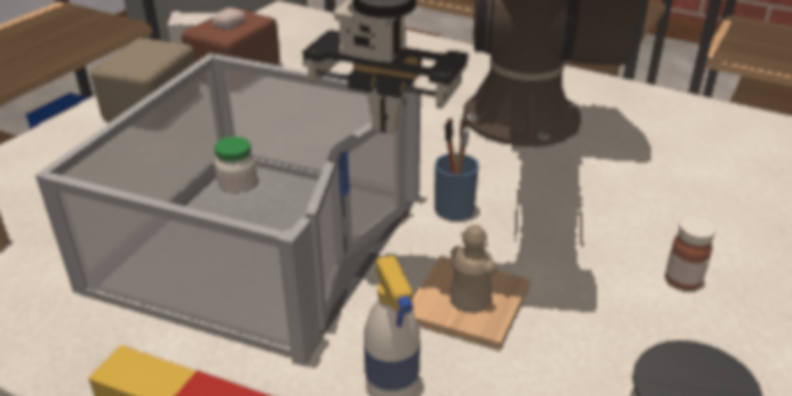

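The view shows the jar upright on the open bench at (690,255), the figure on its board at (472,275), and the closed fingers above the front track. Now I lower the fingers and push the fold.

Emit:
drive_tool([
  [[2,35,0,0,0,0],[2,70,0,0,0,0],[2,83,-5,0,0,0],[1,83,-15,0,0,0],[1,83,-28,0,0,0],[1,83,-38,0,0,0],[1,83,-43,0,0,0],[-1,83,-49,0,0,0],[-3,83,-54,0,0,0],[-5,83,-60,0,0,0],[-7,83,-65,0,0,0],[-10,83,-70,0,0,0],[-12,83,-75,0,0,0]],
])

```text
clock: 12.33
tool_pos: [0.5468, -0.0666, 0.1721]
orientation: [-90.0, -0.0, 7.3]
force: [0.2, 1.3, 0.8]
opening: 0.0003
```

Emit:
drive_tool([
  [[-3,0,-5,0,0,0],[-7,0,-10,0,0,0],[-10,0,-15,0,0,0],[-14,0,-19,0,0,0],[-18,0,-23,0,0,0],[-22,0,-27,0,0,0],[-26,0,-31,0,0,0],[-30,0,-35,0,0,0],[-35,0,-38,0,0,0],[-40,0,-41,0,0,0],[-45,0,-44,0,0,0],[-50,0,-47,0,0,0],[-55,0,-49,0,0,0],[-60,0,-51,0,0,0],[-60,0,-51,0,0,0]],
])

```text
clock: 13.58
tool_pos: [0.4925, -0.1249, 0.1718]
orientation: [-90.0, 0.1, 7.3]
force: [-0.7, -0.2, 2.0]
opening: 0.0005
```

Run:
```python
from h import *
w=b2w(.02,-.08);w2=b2w(-.03,-.08)
rows([(w[0],w[1],.172,7.345),(w2[0],w2[1],.26,7.345)])
c=cam("top"); cv2.imwrite("pics/top3.png",cv2.resize(c[0][100:300,310:520],None,fx=3,fy=3,interpolation=cv2.INTER_CUBIC))
```

```text
t 13.58 pos [ 0.4925 -0.1249  0.1718] bay [ 0.0984 -0.0795] rpy [-90.    0.1   7.3] F [-0.7 -0.2  2. ] open 0.0005
[-1.0, -0.0, 78.0, -0.0, -0.001, -0.001]
[-1.0, -88.0, 128.0, -0.0, -0.001, -0.001]
```

View pics/top3.png

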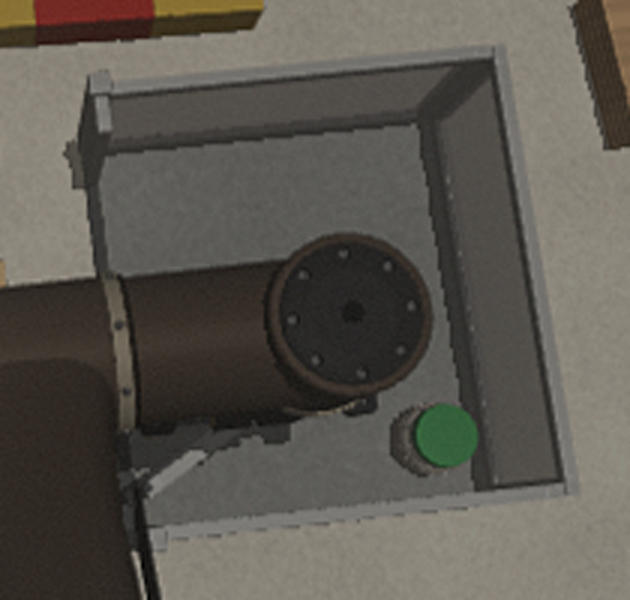

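Emit:
drive_tool([
  [[0,0,15,0,0,0],[0,0,50,0,0,0],[0,0,90,0,0,0],[0,0,128,0,0,0],[0,-30,128,0,0,0],[0,-65,128,0,0,0],[0,-75,128,0,0,0],[35,-75,105,0,0,0],[70,-75,90,0,0,0],[105,-75,70,0,0,0],[140,-75,58,0,0,0],[140,-75,58,0,0,0],[140,-40,58,0,0,0],[140,-10,58,0,0,0],[140,5,58,0,0,0],[140,5,58,0,0,0],[140,5,58,0,0,0]],
])

```text
clock: 15.05
tool_pos: [0.6252, -0.0493, 0.1664]
orientation: [-90.0, 0.1, 7.3]
force: [0.6, 0.0, 1.2]
opening: 0.0002
```

Run:
```python
from h import *
w=b2w(.035,-.109);
rows([(w[0],w[1],.166,7.345)])
```

```text
t 15.05 pos [ 0.6252 -0.0493  0.1664] bay [0.0404 0.0618] rpy [-90.    0.1   7.3] F [0.6 0.  1.2] open 0.0002
[-171.0, 1.0, 5.0, 0.001, -0.0, -0.002]
```

Emit:
drive_tool([
  [[-15,0,0,0,0,0],[-35,0,0,0,0,0],[-50,0,0,0,0,0],[-62,0,0,0,0,0],[-74,0,0,0,0,0],[-86,0,0,0,0,0],[-98,0,0,0,0,0],[-110,0,0,0,0,0],[-122,0,0,0,0,0],[-132,0,0,0,0,0],[-142,0,0,0,0,0],[-150,0,0,0,0,0],[-156,0,0,0,0,0],[-162,0,0,0,0,0],[-162,0,0,0,0,0]],
])

```text
clock: 16.3
tool_pos: [0.4637, -0.0698, 0.1669]
orientation: [-90.0, 0.0, 7.3]
force: [-0.6, -0.9, 0.3]
opening: 0.0006
```

Emit:
drive_tool([
  [[-3,0,0,0,0,0],[-6,0,0,0,0,0],[-8,0,0,0,0,0],[-8,0,0,0,0,0]],
])

```text
clock: 16.63
tool_pos: [0.4565, -0.0708, 0.1668]
orientation: [-90.0, 0.0, 7.3]
force: [0.9, -0.3, 0.6]
opening: 0.0006
```

Emit:
drive_tool([
  [[-2,0,0,0,0,0],[-4,0,0,0,0,0],[-5,0,0,0,0,0],[-5,0,0,0,0,0]],
])

```text
clock: 16.97
tool_pos: [0.4523, -0.0712, 0.1671]
orientation: [-90.0, -0.1, 7.3]
force: [3.2, 0.4, -2.4]
opening: 0.0003
```

Run:
```python
from h import *
rows([])
c=cam("wrist"); d=cam("scene")
cv2.imwrite("pics/w4.png",np.hstack([cv2.resize(d[0][90:270,120:330],(420,360)),c[0][:360,100:480]]))
```

```text
t 16.97 pos [ 0.4523 -0.0712  0.1671] bay [ 0.0401 -0.1124] rpy [-90.   -0.1   7.3] F [ 3.2  0.4 -2.4] open 0.0003
```

View pics/w4.png

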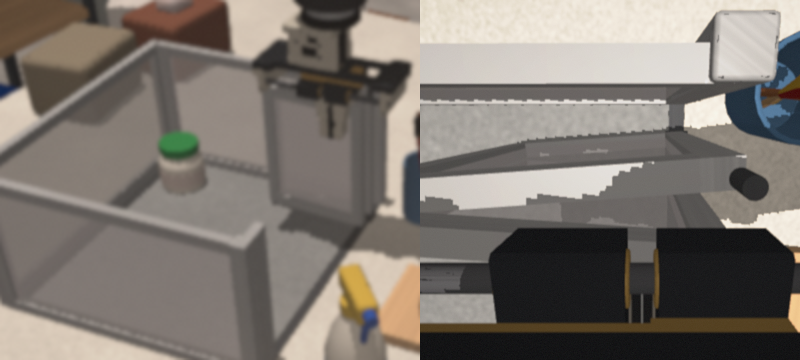

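Scene crop: the folded stack stands square at (315,155) with the finger against it; wrist crop: the panels nearly closed by the side screen. I'll press a few mm more to reach the stop.

Emit:
drive_tool([
  [[-2,0,0,0,0,0],[-3,0,0,0,0,0],[-4,0,0,0,0,0],[-4,0,0,0,0,0],[-4,0,0,0,0,0]],
])

```text
clock: 17.48
tool_pos: [0.4519, -0.0711, 0.1677]
orientation: [-90.0, -0.4, 7.4]
force: [16.1, -1.0, -11.0]
opening: 0.0005
```

The force jumped to 16 N, so the stop is reached. Next I back off and lift, measure the board's yaw from the first top image, and check the camera's place on the tool.

Emit:
drive_tool([
  [[3,0,0,0,0,0],[12,0,0,0,0,0],[35,0,0,0,0,0],[60,-10,0,0,0,0],[60,-45,0,0,0,0],[60,-85,0,0,0,0],[60,-125,0,0,0,0],[60,-150,0,0,0,0],[60,-150,0,0,0,0],[60,-150,0,0,0,0]],
])

```text
clock: 18.32
tool_pos: [0.5079, -0.0641, 0.3183]
orientation: [-90.0, -0.1, 7.3]
force: [0.4, 0.0, -0.8]
opening: 0.0007
```

Run:
```python
from h import *
o=ctrl.get_obs(); R=Ro.from_euler("xyz",o["orientation"],degrees=True); print(o["joint_pos"].round(1))
T=np.array(ctrl.camera_model("wrist")["extrinsics"]); print("cam in tool mm",(R.inv().apply(T[:3,3]-o["tool_pos"])*1000).round(0),"axis",R.inv().apply(T[:3,2]).round(2))
z=np.load("top0.npz"); K=(float(z["f"]),float(z["cx"]),float(z["cy"]),z["T"]); P=pts(z["d"],*K)
hsv=cv2.cvtColor(z["p"],cv2.COLOR_BGR2HSV); m=np.zeros((400,640),np.uint8)
s=hsv[175:250,255:325]; m[175:250,255:325]=((s[...,0]<20)&(s[...,1]>75))*255
m=cv2.morphologyEx(m,cv2.MORPH_OPEN,np.ones((3,3)))
cn=max(cv2.findContours(m,0,1)[0],key=cv2.contourArea)[:,0]
w=np.array([ray(u,v,.018,*K)[:2] for u,v in cn]); b=w2b(w)*1000
r=cv2.minAreaRect(b.astype(np.float32)); print(r, cv2.boxPoints(r).round(0).tolist())
# yaw from edge fits in the bay frame
(cx,cy)=r[0]
for nm,ax,sg in (("rear",0,-1),("front",0,1),("right",1,-1),("left",1,1)):
    q=b-[cx,cy]; k=(sg*q[:,ax]>60)&(abs(q[:,1-ax])<55); t=q[k]
    if len(t)>5: print(nm,len(t),np.polyfit(t[:,1-ax],t[:,ax],1).round(3))
c=cam("top"); np.savez("top5.npz",p=c[0],d=c[1]); cv2.imwrite("pics/top5.png",cv2.resize(c[0][60:310,220:520],None,fx=2.4,fy=2.4,interpolation=cv2.INTER_CUBIC))
rows([])
```

```text
[ 14.8   2.3 -12.   -0.  -75.6 -97.5]
cam in tool mm [ -68. -147.   -1.] axis [0.25 0.97 0.  ]
((-161.033935546875, 18.087745666503906), (139.61959838867188, 138.56983947753906), 88.21929168701172) [[-232.0, -50.0], [-94.0, -54.0], [-90.0, 86.0], [-228.0, 90.0]]
rear 37 [ 2.6000e-02 -6.7855e+01]
front 37 [3.7000e-02 6.7851e+01]
right 37 [-2.7000e-02 -6.8418e+01]
left 37 [-3.5000e-02  6.8233e+01]
t 18.37 pos [ 0.5071 -0.0642  0.3168] bay [ 0.0401 -0.0572] rpy [-90.    0.    7.3] F [ 0.2  0.1 -0.3] open 0.0001
```

View pics/top5.png

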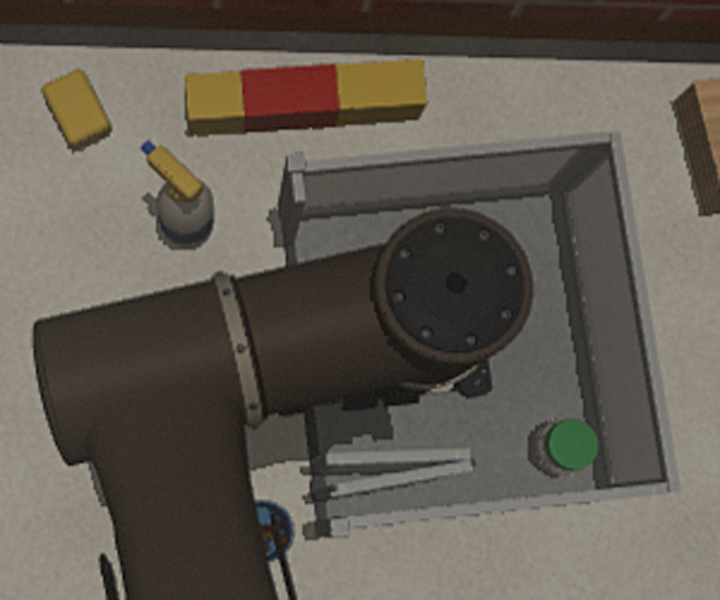

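The top view shows the screen folded back at (395,470), the tub undisturbed at (572,445), and the figure and board hidden by the arm. Earlier data put the board at bay (-161, 18) mm, yawed about -1.8°. I'll push with open fingers, tilted 30°.

```bash
cat >> h.py <<'E'
yb=np.array([-s_,c_,0])
RT=Ro.from_rotvec(-np.radians(30)*yb)*Ro.from_euler("xyz",[-90,0,97.345],degrees=True)
E
python3 - <<'E'
from h import *
print(RT.apply([0,1,0]).round(2),w2b(O+RT.apply([0,1,0])[:2]).round(2))
w=b2w(-.29,.019);print(w)
rows([(w[0],w[1],.30,0,RT)])
z=np.load("top0.npz"); K=(float(z["f"]),float(z["cx"]),float(z["cy"]),z["T"]); P=pts(np.load("top5.npz")["d"],*K)
q=P[(P[...,2]>.19)&(P[...,2]<.212)]; b=w2b(q); b=b[(b[:,0]>0)&(b[:,0]<.18)&(b[:,1]>-.188+.004)&(b[:,1]<-.08)]
for x0 in np.arange(.01,.17,.02):
    t=np.sort(b[abs(b[:,0]-x0)<.005][:,1]); print(round(x0,2),(t[np.r_[True,np.diff(t)>.002]]*1000).round(0),(t[-1:]*1000).round(0))
E
```

```text
[ 0.06 -0.5  -0.87] [ 0.5 -0. ]
[0.54046945 0.27294939]
t 18.37 pos [ 0.5071 -0.0642  0.3168] bay [ 0.0401 -0.0572] rpy [-90.    0.    7.3] F [ 0.2  0.1 -0.3] open 0.0001
[76.0, 17.0, 330.0, -0.411, -1.532, 0.41]
0.01 [-164. -159. -156. -154. -133.] [-123.]
0.03 [-163. -133.] [-122.]
0.05 [-163. -153. -135.] [-124.]
0.07 [-160. -137.] [-126.]
0.09 [-160. -137.] [-126.]
0.11 [-159. -149. -139.] [-128.]
0.13 [-157. -141.] [-130.]
0.15 [-155. -138.] [-132.]
```

The panel slopes of about 0.07 confirm 1.50 rad, so the screen is fully folded. Moving behind the board.

Emit:
drive_tool([
  [[76,17,330,-0.411,-1.532,0.41],[76,17,330,-0.411,-1.532,0.41],[76,17,330,-0.411,-1.532,0.41],[76,17,330,-0.411,-1.532,0.41],[76,17,330,-0.411,-1.532,0.41],[76,17,330,-0.411,-1.532,0.41],[76,17,330,-0.411,-1.532,0.41],[76,17,330,-0.411,-1.532,0.41],[76,17,330,-0.411,-1.532,0.41],[76,17,330,-0.411,-1.532,0.41],[76,17,330,-0.411,-1.532,0.41],[76,17,330,-0.411,-1.532,0.41],[76,17,330,-0.411,-1.532,0.41],[76,17,330,-0.411,-1.532,0.41],[76,17,330,-0.411,-1.532,0.41],[76,17,330,-0.411,-1.532,0.41],[76,17,330,-0.411,-1.532,0.41],[76,17,330,-0.411,-1.532,0.41],[76,17,330,-0.411,-1.532,0.41],[76,17,330,-0.411,-1.532,0.41]],
], claw=1)

```text
clock: 20.03
tool_pos: [0.5409, 0.2725, 0.3001]
orientation: [-90.1, 30.0, 97.2]
force: [-0.4, 0.2, 0.4]
opening: 0.088
```

Run:
```python
from h import *
w=b2w(-.285,.019)
print(ctrl.get_obs()["joint_pos"].round(1))
rows([(w[0],w[1],.30,0,RT),(w[0],w[1],.06,0,RT),(w[0],w[1],.0185,0,RT)])
# board & figure check from top
c=cam("top"); P=pts(c[1],*c[2:]); np.savez("top6.npz",p=c[0],d=c[1])
cv2.imwrite("pics/top6.png",cv2.resize(c[0][100:300,140:420],None,fx=2.5,fy=2.5))
```

```text
[ 56.6  21.3  -4.   19.1 -88.4 -53.9]
t 20.03 pos [0.5409 0.2725 0.3001] bay [-0.2895  0.0194] rpy [-90.1  30.   97.2] F [-0.4  0.2  0.4] open 0.088
[-4.0, 2.0, 0.0, 0.0, -0.001, 0.0]
[116.0, 210.0, 1.0, 0.0, -0.001, 0.0]
[137.0, 246.0, 1.0, 0.0, -0.001, 0.0]
```

Emit:
drive_tool([
  [[10,17,0,0,0,0],[27,48,0,0,0,0],[45,80,0,0,0,0],[63,112,0,0,0,0],[81,144,0,0,0,0],[99,175,0,0,0,0],[113,199,0,0,0,0],[124,218,0,0,0,0],[131,231,0,0,0,0],[136,239,0,0,0,0],[139,245,0,0,0,0],[139,245,0,0,0,0],[139,245,0,0,0,0],[139,245,0,0,0,0]],
])

```text
clock: 21.25
tool_pos: [0.5417, 0.2713, 0.0193]
orientation: [-90.1, 29.9, 97.3]
force: [0.3, 1.5, 0.5]
opening: 0.088
```

Run:
```python
from h import *
w=b2w(-.245,.019); w2=b2w(.2063,.019)
rows([(w[0],w[1],.018,0,RT),(w2[0],w2[1],.018,0,RT)])
c=cam("scene"); cv2.imwrite("pics/s7.png",cv2.resize(c[0][120:320,240:520],None,fx=2.5,fy=2.5,interpolation=cv2.INTER_CUBIC))
```

```text
t 21.25 pos [0.5417 0.2713 0.0193] bay [-0.2882  0.02  ] rpy [-90.1  29.9  97.3] F [0.3 1.5 0.5] open 0.088
[-37.0, 23.0, 1.0, 0.002, -0.001, 0.001]
[-428.0, 248.0, 1.0, 0.002, -0.001, 0.001]
```

View pics/s7.png

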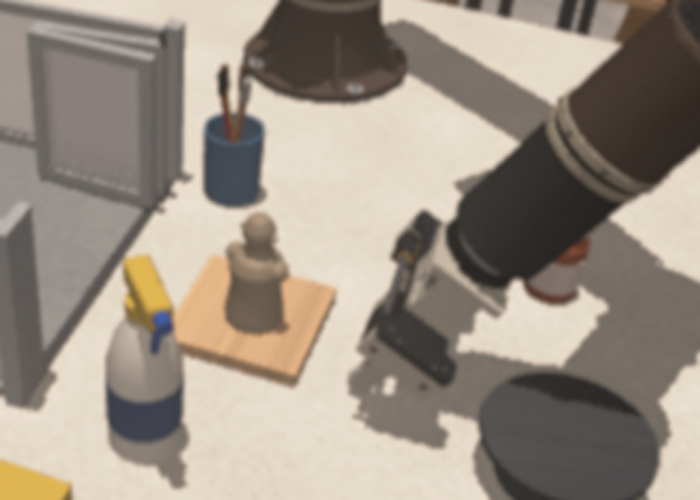

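The view shows the open gripper low behind the board at (410,320), the figure standing at (258,275), and the path into the bay left of the bottle free. Pushing gently.

Emit:
drive_tool([
  [[-9,6,0,0,0,0],[-22,13,0,0,0,0],[-31,19,0,0,0,0],[-36,22,0,0,0,0],[-40,24,0,0,0,0],[-43,26,0,0,0,0],[-46,28,0,0,0,0],[-50,30,0,0,0,0],[-54,32,0,0,0,0],[-59,35,0,0,0,0],[-64,38,0,0,0,0],[-70,41,0,0,0,0],[-76,45,0,0,0,0],[-82,48,0,0,0,0],[-88,52,0,0,0,0],[-94,55,0,0,0,0],[-99,58,0,0,0,0],[-103,60,0,0,0,0],[-106,62,0,0,0,0],[-108,63,0,0,0,0]],
])

```text
clock: 22.97
tool_pos: [0.5571, 0.146, 0.0176]
orientation: [-90.0, 30.0, 97.3]
force: [-0.1, 3.6, -0.3]
opening: 0.0875
```

```bash
cat > chk.py <<'E'
from h import *
w2=b2w(.2063,.019)
rows([(w2[0],w2[1],.018,0,RT)])
c=cam("top"); P=pts(c[1],*c[2:]); hsv=cv2.cvtColor(c[0],cv2.COLOR_BGR2HSV)
b=w2b(P)
m=((hsv[...,0]<20)&(hsv[...,1]>75)&(P[...,2]>.008)&(P[...,2]<.03)&(b[...,0]>-.3)&(b[...,0]<.37)&(abs(b[...,1]-.02)<.12)).astype(np.uint8)
v,u=np.nonzero(m); q=b[m>0]*1000; r=cv2.minAreaRect(q.astype(np.float32)); print("board",len(q),r,"x",np.percentile(q[:,0],[1,99]).round(0),"y",np.percentile(q[:,1],[1,99]).round(0))
f=(P[...,2]>.10)&(P[...,2]<.155)&(b[...,0]>-.25)&(b[...,0]<.35)&(abs(b[...,1]-.02)<.06)
print("fig head",f.sum(),np.median(b[f],0).round(4),P[f][:,2].max().round(3) if f.sum() else "")
E
python3 chk.py
```

```text
t 22.97 pos [0.5571 0.146  0.0176] bay [-0.162   0.0192] rpy [-90.   30.   97.3] F [-0.1  3.6 -0.3] open 0.0875
[-319.0, 184.0, 0.0, 0.0, -0.0, -0.0]
board 1766 ((-79.54605102539062, 20.76785659790039), (139.34426879882812, 139.0449676513672), 89.93173217773438) x [-147.  -11.] y [-48.  89.]
fig head 541 [-0.1848  0.0233] 0.155
```

Emit:
drive_tool([
  [[-3,2,0,0,0,0],[-8,4,0,0,0,0],[-14,8,0,0,0,0],[-20,12,0,0,0,0],[-27,16,0,0,0,0],[-34,20,0,0,0,0],[-41,24,0,0,0,0],[-48,28,0,0,0,0],[-55,32,0,0,0,0],[-62,36,0,0,0,0],[-69,40,0,0,0,0],[-76,44,0,0,0,0],[-83,48,0,0,0,0],[-90,52,0,0,0,0],[-97,56,0,0,0,0],[-104,60,0,0,0,0],[-111,64,0,0,0,0],[-118,68,0,0,0,0],[-125,72,0,0,0,0],[-132,76,0,0,0,0]],
])

```text
clock: 24.68
tool_pos: [0.5766, -0.0053, 0.0178]
orientation: [-90.0, 30.0, 97.3]
force: [-0.7, 4.8, 0.6]
opening: 0.0877
```

Emit:
drive_tool([
  [[-7,4,0,0,0,0],[-14,8,0,0,0,0],[-21,12,0,0,0,0],[-28,16,0,0,0,0],[-35,20,0,0,0,0],[-42,24,0,0,0,0],[-49,28,0,0,0,0],[-56,32,0,0,0,0],[-63,36,0,0,0,0],[-70,40,0,0,0,0],[-77,44,0,0,0,0],[-84,48,0,0,0,0],[-91,52,0,0,0,0],[-98,56,0,0,0,0],[-105,60,0,0,0,0],[-111,64,0,0,0,0],[-117,67,0,0,0,0],[-122,70,0,0,0,0],[-126,72,0,0,0,0],[-129,74,0,0,0,0]],
])

```text
clock: 26.35
tool_pos: [0.5957, -0.1524, 0.0184]
orientation: [-90.0, 30.0, 97.3]
force: [-0.6, 3.7, 0.1]
opening: 0.0875
```

```bash
python3 chk.py
```

```text
t 26.35 pos [ 0.5957 -0.1524  0.0184] bay [0.139  0.0194] rpy [-90.   30.   97.3] F [-0.6  3.7  0.1] open 0.0875
[-58.0, 34.0, 0.0, 0.0, -0.0, -0.0]
board 1684 ((221.03466796875, 21.13158416748047), (141.3845977783203, 140.16836547851562), 0.04167850688099861) x [153. 290.] y [-48.  89.]
fig head 406 [0.1321 0.0207] 0.149
```

Emit:
drive_tool([
  [[-4,2,0,0,0,0],[-8,5,0,0,0,0],[-13,8,0,0,0,0],[-18,10,0,0,0,0],[-23,13,0,0,0,0],[-28,16,0,0,0,0],[-33,19,0,0,0,0],[-38,22,0,0,0,0],[-42,24,0,0,0,0],[-46,27,0,0,0,0],[-49,28,0,0,0,0],[-51,29,0,0,0,0],[-53,31,0,0,0,0],[-54,31,0,0,0,0],[-55,32,0,0,0,0],[-55,32,0,0,0,0]],
])

```text
clock: 27.73
tool_pos: [0.6039, -0.2151, 0.0182]
orientation: [-90.0, 30.0, 97.3]
force: [-0.7, 4.0, 2.1]
opening: 0.0878
```

Emit:
drive_tool([
  [[-1,0.5,0,0,0,0],[-1.8,1,0,0,0,0],[-2.6,1.5,0,0,0,0],[-2.6,1.5,0,0,0,0]],
])

```text
clock: 28.07
tool_pos: [0.6044, -0.2179, 0.0183]
orientation: [-90.0, 30.0, 97.3]
force: [-1.6, 3.9, 1.8]
opening: 0.0875
```

```bash
python3 chk.py
```

```text
t 28.07 pos [ 0.6044 -0.2179  0.0183] bay [0.205  0.0196] rpy [-90.   30.   97.3] F [-1.6  3.9  1.8] open 0.0875
[-1.0, 1.0, 1.0, 0.001, -0.0, -0.0]
board 1641 ((287.6618347167969, 21.489490509033203), (140.6228790283203, 139.52304077148438), 0.36892935633659363) x [219. 356.] y [-47.  90.]
fig head 378 [0.2638 0.0207] 0.149
```

Emit:
drive_tool([
  [[-0.8,0.5,0,0,0,0],[-1.7,1,0,0,0,0],[-1.7,1,0,0,0,0]],
])

```text
clock: 28.37
tool_pos: [0.6047, -0.2199, 0.0182]
orientation: [-90.0, 30.0, 97.3]
force: [-0.8, 4.6, 1.6]
opening: 0.0874
```

Emit:
drive_tool([
  [[-0.8,0.5,0,0,0,0],[-0.8,0.5,0,0,0,0],[-0.8,0.5,0,0,0,0]],
])

```text
clock: 28.62
tool_pos: [0.6048, -0.2207, 0.0182]
orientation: [-90.1, 30.0, 97.3]
force: [-0.3, 5.2, 2.7]
opening: 0.0877
```

Emit:
drive_tool([
  [[-0.9,0.5,0,0,0,0],[-0.9,0.5,0,0,0,0],[-0.9,0.5,0,0,0,0]],
])

```text
clock: 28.87
tool_pos: [0.6049, -0.2218, 0.0182]
orientation: [-90.0, 30.0, 97.3]
force: [0.0, 4.5, 2.7]
opening: 0.0877
```

```bash
python3 chk.py
```

```text
t 28.87 pos [ 0.6049 -0.2218  0.0182] bay [0.2089 0.0196] rpy [-90.   30.   97.3] F [0.  4.5 2.7] open 0.0877
[2.0, -1.0, 1.0, 0.001, -0.0, -0.0]
board 1639 ((291.4041442871094, 21.66512680053711), (142.039794921875, 140.04571533203125), 0.505608856678009) x [222. 359.] y [-47.  90.]
fig head 371 [0.2681 0.0212] 0.149
```

Emit:
drive_tool([
  [[-0.9,0.5,0,0,0,0],[-1.7,1,0,0,0,0],[-1.7,1,0,0,0,0]],
])

```text
clock: 29.17
tool_pos: [0.6051, -0.2226, 0.0181]
orientation: [-90.1, 29.9, 97.4]
force: [-4.9, 14.5, 8.3]
opening: 0.0878
```

Emit:
drive_tool([
  [[-0.9,0.5,0,0,0,0],[-0.9,0.5,0,0,0,0],[-0.9,0.5,0,0,0,0]],
])

```text
clock: 29.42
tool_pos: [0.6051, -0.2227, 0.0181]
orientation: [-90.1, 29.9, 97.5]
force: [-9.1, 21.4, 12.8]
opening: 0.0877
```

Contact with the back screen. Backing off and retreating out along the tool axis.

Emit:
drive_tool([
  [[2,-1,0,0,0,0],[6,-3,0,0,0,0],[14,-8,0,0,0,0],[30,-17,0,0,0,0],[52,-30,0,0,0,0],[52,-50,0,0,0,0],[52,-80,0,0,0,0],[52,-120,0,0,0,0],[52,-160,0,0,0,0],[52,-200,0,0,0,0],[52,-240,0,0,0,0],[52,-280,0,0,0,0],[52,-320,0,0,0,0],[52,-350,0,0,0,0],[52,-350,0,0,0,0]],
])

```text
clock: 30.67
tool_pos: [0.5785, -0.0032, 0.3006]
orientation: [-90.5, 29.9, 97.2]
force: [1.7, 0.5, 0.6]
opening: 0.0877
```

Run:
```python
from h import *
w=b2w(-.3,.0); rows([(w[0],w[1],.35,0,RT)])
```

```text
t 30.67 pos [ 0.5785 -0.0032  0.3006] bay [-0.0113  0.0214] rpy [-90.5  29.9  97.2] F [1.7 0.5 0.6] open 0.0877
[226.0, -187.0, 20.0, 0.008, -0.001, 0.003]
```

Emit:
drive_tool([
  [[226,-160,20,0,0,0],[226,-160,20,0,0,0],[226,-160,20,0,0,0],[226,-160,20,0,0,0],[226,-160,20,0,0,0],[226,-160,20,0,0,0],[226,-160,20,0,0,0],[226,-160,20,0,0,0],[226,-160,20,0,0,0],[226,-160,20,0,0,0]],
])

```text
clock: 31.5
tool_pos: [0.521, 0.264, 0.3198]
orientation: [-89.9, 30.1, 97.4]
force: [-0.0, -1.3, -0.2]
opening: 0.0881
```

```bash
python3 chk.py
python3 - <<'E'
from h import *
c=cam("top"); d=cam("scene"); P=pts(c[1],*c[2:]); b=w2b(P)
cv2.imwrite("pics/end.png",np.hstack([cv2.resize(c[0][60:310,220:520],(480,400)),cv2.resize(d[0][80:300,70:246],(320,400))]))
def m(n,u0,v0,u1,v1,a,z):
    s=P[v0:v1,u0:u1]; k=(s[...,2]>a)&(s[...,2]<z); print(n,s[k].mean(0).round(4),k.sum())
m("tub",440,230,475,262,.065,.085); m("pot",310,262,347,300,.03,.3); m("bottle",270,110,325,165,.05,.3); m("wheel",145,160,215,225,.04,.06)
q=b[(P[...,2]>.19)&(P[...,2]<.212)]; q=q[(q[:,0]>.02)&(q[:,0]<.14)&(q[:,1]>-.145)&(q[:,1]<-.1)]; print("B slope",np.polyfit(q[:,0],q[:,1],1),q[:,1].max())
E
```

```text
t 31.5 pos [0.521  0.264  0.3198] bay [-0.2836 -0.0014] rpy [-89.9  30.1  97.4] F [-0.  -1.3 -0.2] open 0.0881
[-273.0, 507.0, -21.0, -0.001, 0.001, -0.001]
board 1689 ((291.86761474609375, 21.74433135986328), (142.39244079589844, 140.1681671142578), 0.09635484218597412) x [223. 360.] y [-47.  90.]
fig head 191 [0.2806 0.0245] 0.149
tub [ 0.4653 -0.3377  0.076 ] 358
pot [0.356  0.0206 0.103 ] 286
bottle [0.7353 0.1292 0.1449] 700
wheel [0.6621 0.4743 0.0537] 195
B slope [-0.07665747 -0.12554561] -0.12136994219321841
```

View pics/end.png

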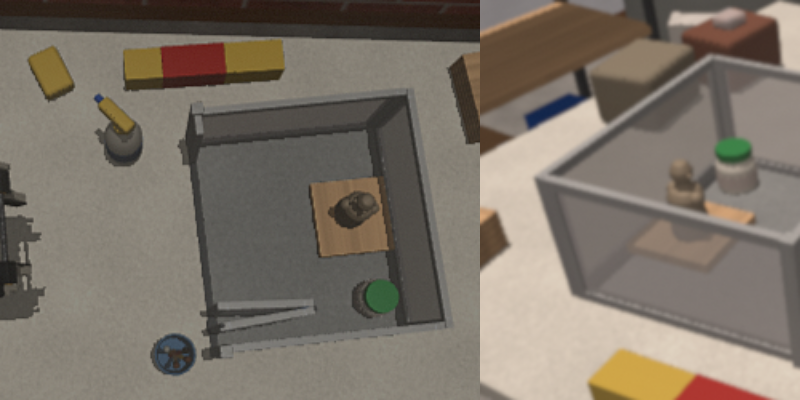

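The final views show the board square against the back at (350,217), the figure upright on it, the screen stack folded at (262,313), and the tub, pot and bottle in place. Handing in.

```bash
python3 -c "
from h import *
print(ctrl.close_job())"
```

```text
the job is handed in; nothing more can be done
None
```

The spray bay is ready and the job was handed in at about 32 s, within the 72 s limit.

- **Slip jar:** I lifted it straight up out of the bay, with its underside well above the screen tops. It stands upright on the open bench at about (0.35, 0.40) m.
- **Screen:** I pushed the fold in, then pressed the leading edge until it met the stop at 16 N. The panel slope in the last picture is about 0.077, which matches the 1.50 rad stop.
- **Board and figure:** I pushed the board by its rear edge with the gripper tilted back. It met the back screen, where the wrist force rose to about 26 N before I backed off. It ended square to within about 0.1°, at about (0.291, 0.022) m in bay coordinates. Its front edge is at about 0.22 m, beyond the screen's swing of about 0.167 m.

**Last checks**
- The tub, pot and bottle are within 1 mm of where they started.
- The figure stands upright on the board. The gripper stayed behind the board edge throughout, with no sign of touching the figure.
- The measured board centre is about 2 mm past the nominal contact position of 0.290 m, which is within calibration error.
- I could not fully check the banding wheel: the arm hid most of it in the last view, so its reading there is not valid. I never went near it.
- The last pictures did not include the jar. I last saw it upright in two earlier views, the second partly hidden by the arm.

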